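# Angle the brass bar past the post into the stock bay

## Task

Push the brass bar on the bench into the three-sided wooden stock bay: it is too long to go straight in beside the red post at the mouth, so push one end and then the other to angle it past the post, and finish with the bar lying along the bay's back wall, both ends close up against it. Only push it along the bench with the fingers, never pick it up, and leave the tools lying around where they are.

Things in the scene. Friction and masses are not known exactly. Their poses are not given: they have to be found in the camera images.
- bar: brass square box section, 180 mm long, 20 x 20 mm, 0.15 to 0.31 kg, lying loose on the bench in front of the bay. Origin: middle of its underside (bench level). Its y axis runs along its length, z is up; the axis is 10 mm above the bench. It slides on the bench under a few newtons.
- bar_end_a (a point): centre of the bar's end face at its own +y end (90 mm from the middle, 10 mm up)
- bar_end_b (a point): centre of the bar's end face at its own -y end (90 mm from the middle, 10 mm up)
- bay: three-sided bay of light wooden strips fixed to the bench, no floor of its own. Walls 25 mm high, 12 mm thick. Origin: bench level, middle of the inner face of the back wall. x points out through the back wall, away from the robot, so the inside is at negative x; y runs along the back wall. Inside it is 215 mm wide (y from -107.5 to +107.5 mm); the two side walls run from x = 0 to x = -140 mm; the mouth faces -x, towards the robot.
- post: red upright post fixed in the mouth of the bay, 16 mm diameter, 45 mm tall, origin at the centre of its foot. In the bay's frame it stands at x = -140 mm and either y = +72 or y = -72 mm; it leaves a 171 mm opening between it and the side wall farther from it. The flat ring with a dark centre at the mirrored place is an empty socket, flush with the bench and no obstacle.
- hammer: chasing hammer with wooden handle, about 198 mm long, lying to the left of the bay; loose, to be left alone
- cutters: blue-handled cutters, about 122 mm long, lying to the left of the bay; loose, to be left alone
- solder_reel: reel of white wire with black ends, 54 mm across, 37 mm tall, to the left of the bay; loose, to be left alone
- marker: black and white marker pen, 135 mm long, at the right near edge of the bench; loose, to be left alone
- steel_block: polished steel bench block, 64 x 64 x 19 mm, to the right of the bay; loose, to be left alone
- mandrel: tapered steel ring mandrel, 242 mm long, at the far left near edge of the bench; loose, to be left alone

How it is judged (in metres and radians):
On the way:
1. the bar is angled into the bay, one end well inside the mouth ahead of the other (angle between the y axis of bar and the y axis of bay, either way round above 0.3 rad and ((x of bar_end_a in the frame of bay above -0.09 m and y of bar_end_a in the frame of bay between -0.108 and 0.108 m) or (x of bar_end_b in the frame of bay above -0.09 m and y of bar_end_b in the frame of bay between -0.108 and 0.108 m))), for 0.1 s.
At the end, for the whole second after the job is handed in: The bar lies flat and still on the bench inside the bay, along its back wall: at each end the gap between bar and back wall is less than 12 mm (end centre within 22 mm of the wall's face) (x of bar_end_a in the frame of bay between -0.022 and 0 m and x of bar_end_b in the frame of bay between -0.022 and 0 m and y of bar_end_a in the frame of bay between -0.11 and 0.11 m and y of bar_end_b in the frame of bay between -0.11 and 0.11 m and height (world z) of each of bar_end_a, bar_end_b below 0.014 m and linear speed of bar below 0.01 m/s); the robot touches nothing.
It fails at once if the bar is lifted: an end more than 15 mm off the bench (height (world z) of any of bar_end_a, bar_end_b above 0.025 m).
It fails at once if a tool lying around is moved by more than 20 mm (distance of any of hammer, cutters, solder_reel, marker, steel_block, mandrel from where it was at the start of the episode above 0.02 m).
It also fails if it takes over 72 s, if anything falls off the work surface, if the arm or the gripper's body presses on something with over 40 N, if the wrist force passes 120 N, or if a joint passes its speed limit or range.

## Robot

A 6-joint arm with a two-finger parallel gripper is mounted at the origin on a cart in front of the work surface, level with it; the furniture and walls round the work are solid. World frame = base frame: x ahead of the robot, y to its left, z up, the work surface at z = 0. Lengths are in m, angles in degrees, forces in N, time in s.
With the tool pointing down it reaches from about 0.35 to 0.875 m from the base axis. Payload 4.2 kg.
Tool frame: the origin (TCP) lies on the front face of the gripper's body, between the roots of the fingers; the fingertips stand 70 mm ahead of it and the grasp point (between the pads) lies 51 mm ahead of it; z points along the fingers, y is the line along which they close (so a half turn about z gives the same grasp; the last joint's range is limited). The gripper opens to 87 mm and grips with 3 to 60 N. Pads are 19 mm wide; open, the fingers measure 117 mm over their backs; the gripper's body (75 mm by 190 mm) begins 51 mm behind the grasp point.
Start: joints at [-55.199, 22.042, 0.453, 0, -68.411, -14.817], TCP at [0.214, -0.587, 0.292] pointing down, gripper open.
Joint ranges: [-179.83, 179.83], [-69.29, 118.12], [-61.27, 80.66], [-181.25, 117.63], [-171.15, -9.14], [-177.46, 177.46]. Speed limits (degrees/s): [159.86, 159.86, 180, 180, 180, 180].

## Interface

Orientations are given as a 3x3 rotation matrix whose columns are the frame's x, y, z axes.
In Python, from station import r gives the robot as it stands.
- The arm moves only by the shell command python3 -m pendant 'ROWS' [OPENING]. ROWS is JSON, a list of rows, each a list of 2 entries, a list of its own where there are three numbers: the shift along the tool's x, y, z in mm, then the turn, a rotation vector about the tool's x, y, z in rad. A call has 1 to 10 rows; each row is the pose to reach, as a shift and turn from the pose commanded when the call began, along the tool's axes at that moment; what a row does not reach only later rows make up. A row lasts 1/10 s, in which the tool goes at most 50 mm and 8.59 degrees, less where a joint would pass 70% of its speed; a pose out of reach is approached as far as the arm can. A call with a gripper value outside its range is refused whole. OPENING is the opening, from 0 (shut) to 1 (fully open), set as the call begins (- or left out, the last holds). The fingers move at their own pace and stop on an object; the grip force is fixed at half the most. Time passes only in rows, so rows that repeat a pose let the fingers close. It gives the time, the measured TCP pose, the force, the opening and the grip force at its end, in the units of the state.
- r.sense(): the state, without advancing time (a new reading comes with each control period).
- r.capture(name): name is "scene" or "top"; returns a dict with "frame" (384x512x3 uint8, red, green, blue), "vertical_fov" (degrees; the focal length in pixels is half the picture's height over the tangent of half this angle, whatever the lens; pixels are square), "cx", "cy" (the principal point, pixels), "rvec" (rotation vector, rad) and "tvec" (3), from world to camera coordinates, as OpenCV has them. Camera axes: x right, y down, z forward; pixel columns grow to the right and rows downward; lengths in m; the calibration is good to about 2 mm. A picture is of the moment at which its call begins. There is no depth.
- r.finish_job(): hands the job in; it is judged then, once.
The state is a dict: "time_s": time; "joints": joint angles; "joint_velocities": joint speeds; "effort": joint torques, N m; "tcp_pos": TCP position; "ee_rot": TCP orientation; "wrist_force": force on the tool from outside, world axes, zero at the start; "moment": the same for the moment, N m; "gripper_width": opening from 0.0 (shut) to 1.0 (fully open); "gripper_force": force on a finger pad.
Only numpy, scipy, OpenCV 4.12 (cv2) and the standard library are available. Lean on these libraries where they do the work, as an engineer would, in place of code of your own. Each camera call takes 0.05 s, during which the arm holds its last target. There are 200 camera calls.

## Working session

There is one attempt and no reset: what is moved stays moved. The work goes in short steps, Python scripts to look and compute and a shell command to move; the robot and the scene stay as the last step left them, time stands still between calls to the robot, and variables do not carry over. Pictures are saved under pics/ and viewed, at most 10 in all, crops included, and the job is handed in when it is done.

```bash
mkdir -p pics; cat > h.py <<'E'
import numpy as np, cv2
from station import r
def cam(c):
    f=c["frame"].shape[0]/2/np.tan(np.radians(c["vertical_fov"])/2)
    K=np.array([[f,0,c["cx"]],[0,f,c["cy"]],[0,0,1.]])
    return K,cv2.Rodrigues(np.array(c["rvec"],float))[0],np.array(c["tvec"],float).ravel()
def px2w(c,uv,z):
    K,R,t=cam(c); o=-R.T@t
    out=[]
    for u in uv:
        d=R.T@np.linalg.inv(K)@np.array([u[0],u[1],1.]); out.append((o+d*(z-o[2])/d[2])[:2])
    return np.array(out)
def save(c,n): cv2.imwrite("pics/"+n+".png",cv2.cvtColor(c["frame"],cv2.COLOR_RGB2BGR))
E
python3 - <<'E'
from h import *
for n in("top","scene"):
    c=r.capture(n); save(c,n+"0"); K,R,t=cam(c); print(n,-R.T@t,K[0,0])
s=r.sense(); print(s["tcp_pos"],s["ee_rot"],s["gripper_width"])
E
```

```text
top [0.35224818 0.19488121 0.94877338] 359.6022318803953
scene [-0.01843364  0.71130457  0.62695811] 379.67812539341287
[ 0.21349362 -0.58697269  0.29127361] [[-9.39823163e-01 -3.41660316e-01 -8.07096797e-04]
 [-3.41661243e-01  9.39821386e-01  1.83219174e-03]
 [ 1.32539622e-04  1.99768993e-03 -9.99997996e-01]] 0.9965326667160093
```

View pics/top0.png

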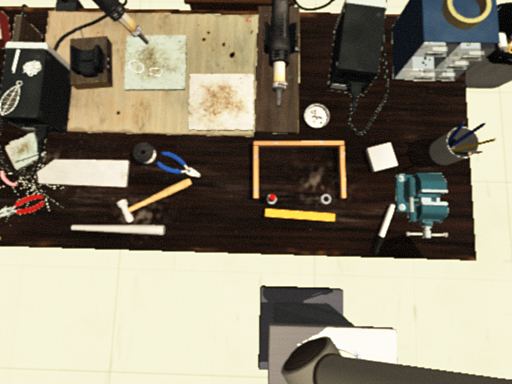

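View pics/scene0.png

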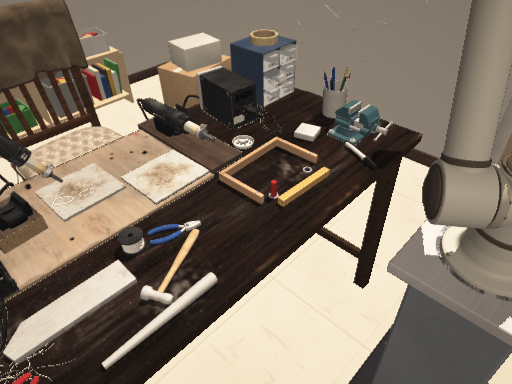

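The top view shows the bay (back wall at row ~143, sides at cols ~256 and ~344), the red post on the left at (272,199), the socket at (326,199), and the bar from (265,213) to (335,217). Next I'll measure these more precisely.

```bash
cat >> h.py <<'E'
def bar(c,z=.02):
    hsv=cv2.cvtColor(c["frame"],cv2.COLOR_RGB2HSV)
    m=cv2.inRange(hsv,(21,120,100),(35,255,255)); m[:130]=0;m[260:]=0;m[:,:225]=0;m[:,380:]=0
    n,l,s,_=cv2.connectedComponentsWithStats(m); 
    i=1+np.argmax(s[1:,4]); pts=np.argwhere(l==i)[:,::-1]
    w=px2w(c,pts,z); rc=cv2.minAreaRect((w*1000).astype(np.float32)); 
    return rc,pts.min(0),pts.max(0)
E
python3 - <<'E'
from h import *
c=r.capture("top"); print(bar(c))
f=c["frame"]; cr=cv2.resize(f[130:230,240:370],None,fx=6,fy=6,interpolation=cv2.INTER_CUBIC)
cv2.imwrite("pics/crop0.png",cv2.cvtColor(cr,cv2.COLOR_RGB2BGR))
E
```

```text
(((427.2140197753906, 86.43488311767578), (176.2455596923828, 18.35054588317871), 87.47494506835938), array([266, 209]), array([334, 220]))
```

View pics/crop0.png

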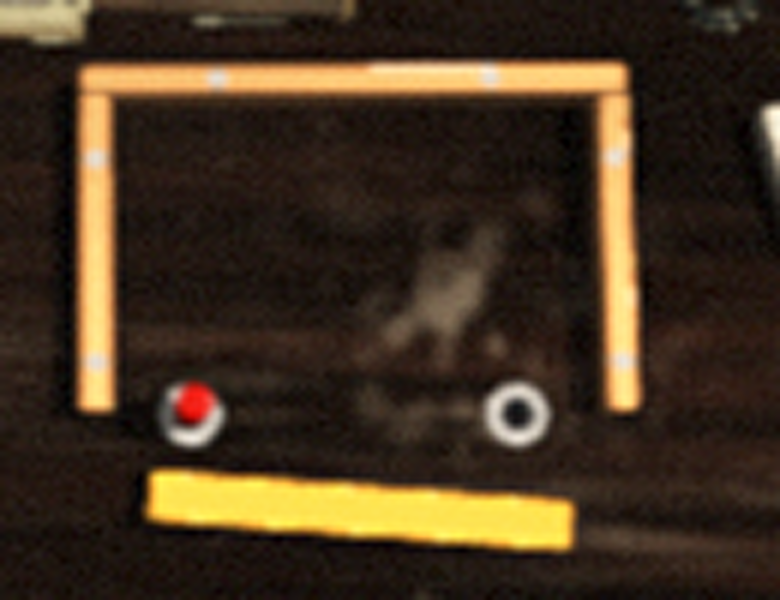

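Crop (6x zoom): inner back corners at crop (113,95) and (598,95), wall front ends at (114,412) and (608,412), post foot ring at (190,415), socket at (517,414). The bar's left end is slightly nearer the bay.

```bash
python3 - <<'E'
from h import *
c=r.capture("top")
q=lambda p:[(240+x/6-.4,130+y/6-.4) for x,y in p]
W=px2w(c,q([(113,95),(598,95),(114,412),(608,412)]),.025); S=px2w(c,q([(190,415),(517,414)]),0)
print(W,S,np.linalg.norm(W[0]-W[1]),np.linalg.norm(S[0]-S[1]))
B=px2w(c,q([(148,470),(145,520),(574,498),(572,550)]),.02);print(B)
# fit bay: origin o, yaw a ; model pts
M=np.array([[0,.1075],[0,-.1075],[-.14,.1075],[-.14,-.1075],[-.14,.072],[-.14,-.072]]);P=np.vstack([W,S])
mc,pc=M.mean(0),P.mean(0);U,_,V=np.linalg.svd((M-mc).T@(P-pc));R=(U@V).T
o=pc-R@mc;print("bay",o,np.degrees(np.arctan2(R[1,0],R[0,0])),(P-(M@R.T+o))*1000)
print("bar in bay",((B-o)@R)*1000)
E
```

```text
[[ 0.60666244  0.19836657]
 [ 0.6123899  -0.01477122]
 [ 0.46599788  0.19404306]
 [ 0.47205246 -0.01833512]] [[0.46869783 0.16036232]
 [0.47326093 0.01599446]] 0.21321473289775736 0.14443995563941786
[[ 0.44181872  0.17867066]
 [ 0.42020367  0.17941486]
 [ 0.435015   -0.00469475]
 [ 0.4126661  -0.00376108]]
bay [0.60980701 0.09188887] 1.6037916786981916 [[-0.13588111 -0.9801862 ]
 [-0.42579939  0.79779835]
 [-0.8552863  -1.38541123]
 [-0.81808565  1.15218915]
 [ 0.85109767  0.41993973]
 [ 1.38395477 -0.00432979]]
bar in bay [[-165.4936501    91.44940997]
 [-187.07940574   92.79827712]
 [-177.42670021  -91.65374201]
 [-199.74071667  -90.09494858]]
```

Residuals of the bay fit are under 1.5 mm, which is good. The post is at bay y=+72. The plan is to push with closed fingers, right end first, so I need the shift to the start point behind the bar's right end.

```bash
cat >> h.py <<'E'
O=np.array([.6098,.0919]); A=np.radians(1.6); RB=np.array([[np.cos(A),-np.sin(A)],[np.sin(A),np.cos(A)]])
def shift(bx,by,z):
    s=r.sense(); p=np.r_[O+RB@np.array([bx,by])/1000,z/1000]; R=np.array(s["ee_rot"])
    ya=np.arctan2(R[1,1],R[0,1]); print("shift",np.round(R.T@(p-s["tcp_pos"])*1000,1),"turnz",round(ya-A-np.pi/2,3))
def where():
    s=r.sense(); print("t",s["time_s"],"tcp bay",np.round((np.array(s["tcp_pos"][:2])-O)@RB*1000,1),"z",round(s["tcp_pos"][2]*1000,1),"F",np.round(s["wrist_force"],1))
def barbay(n=None):
    c=r.capture("top"); rc,_,_=bar(c); b=cv2.boxPoints(rc)/1000; w=((b-O)@RB)*1000
    e=[np.linalg.norm(w[0]-w[1]),np.linalg.norm(w[1]-w[2])]
    E=[(w[0]+w[1])/2,(w[2]+w[3])/2] if e[0]<e[1] else [(w[1]+w[2])/2,(w[3]+w[0])/2]
    E.sort(key=lambda p:p[1]); print("right",E[0].round(1),"left",E[1].round(1),"size",np.round(rc[1],1)); 
    if n: save(c,n)
E
python3 - <<'E'
from h import *
where();barbay();shift(-225,-72,180)
E
```

```text
t 0.2 tcp bay [-415.1 -667.7] z 291.6 F [-0.2 -0.  -0.6]
right [-188.8  -88.3] left [-176.6   87.5] size [176.2  18.6]
shift [-368.2  505.3  112.2] turnz 0.321
```

```bash
python3 -m pendant '[[[-46,63,0],[0,0,0.1]],[[-92,126,0],[0,0,0.2]],[[-138,190,0],[0,0,0.321]],[[-165,226,20],[0,0,0.321]],[[-192,262,40],[0,0,0.321]],[[-219,300,60],[0,0,0.321]],[[-246,338,80],[0,0,0.321]],[[-273,376,95],[0,0,0.321]],[[-285,390,100],[0,0,0.321]],[[-285,390,100],[0,0,0.321]]]' 0
python3 -c "
from h import *
where();shift(-225,-72,160)"
```

```text
time_s: 1.25
tcp_pos: [0.3483, -0.1216, 0.1921]
ee_rot: [[-1.0, -0.028, 0.002], [-0.028, 1.0, 0.0], [-0.002, 0.0, -1.0]]
wrist_force: [1.2, 0.1, 0.1]
gripper_width: 0.176
gripper_force: 0.0
t 1.25 tcp bay [-267.3 -206.1] z 192.1 F [1.2 0.1 0.1]
shift [-42.3 134.1  32.2] turnz 0.0
```

```bash
python3 -m pendant '[[[-14,45,0],[0,0,0]],[[-28,90,0],[0,0,0]],[[-42,134,10],[0,0,0]],[[-42,134,50],[0,0,0]],[[-42,134,90],[0,0,0]],[[-42,134,110],[0,0,0]],[[-42,134,116],[0,0,0]],[[-42,134,116],[0,0,0]]]' 0
python3 -c "
from h import *
where()"
```

```text
time_s: 2.05
tcp_pos: [0.3864, 0.0117, 0.0759]
ee_rot: [[-1.0, -0.028, -0.001], [-0.028, 1.0, -0.001], [0.001, -0.001, -1.0]]
wrist_force: [-1.1, -0.3, 0.2]
gripper_width: 0.003
gripper_force: 0.0
t 2.05 tcp bay [-225.5  -74. ] z 75.9 F [-1.1 -0.3  0.2]
```

Push the right end forward, about 12 mm per row.

```bash
python3 -m pendant '[[[-12,0,0],[0,0,0]],[[-24,0,0],[0,0,0]],[[-34,0,0],[0,0,0]],[[-44,0,0],[0,0,0]],[[-54,0,0],[0,0,0]],[[-64,0,0],[0,0,0]],[[-74,2,0],[0,0,0]],[[-84,4,0],[0,0,0]],[[-94,6,0],[0,0,0]],[[-100,8,0],[0,0,0]]]' 0
python3 -c "
from h import *
where();barbay('p1')"
```

```text
time_s: 3.05
tcp_pos: [0.4874, 0.0229, 0.0762]
ee_rot: [[-1.0, -0.028, 0.001], [-0.028, 1.0, 0.0], [-0.001, 0.0, -1.0]]
wrist_force: [-0.7, -0.3, -0.8]
gripper_width: 0.006
gripper_force: 0.4
t 3.05 tcp bay [-124.3  -65.6] z 76.2 F [-0.7 -0.3 -0.8]
right [-81.4 114.2] left [-65.3 114.2] size [16.1  2.6]
```

View pics/p1.png

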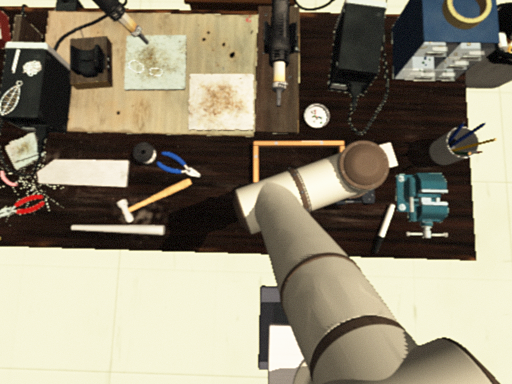

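The arm covers the bar in the top view, so I'll use the scene camera.

```bash
python3 -c "
from h import *
c=r.capture('scene');cv2.imwrite('pics/s1.png',cv2.cvtColor(cv2.resize(c['frame'][120:260,190:390],None,fx=4,fy=4),cv2.COLOR_RGB2BGR))"
```

```text
(no output)
```

View pics/s1.png

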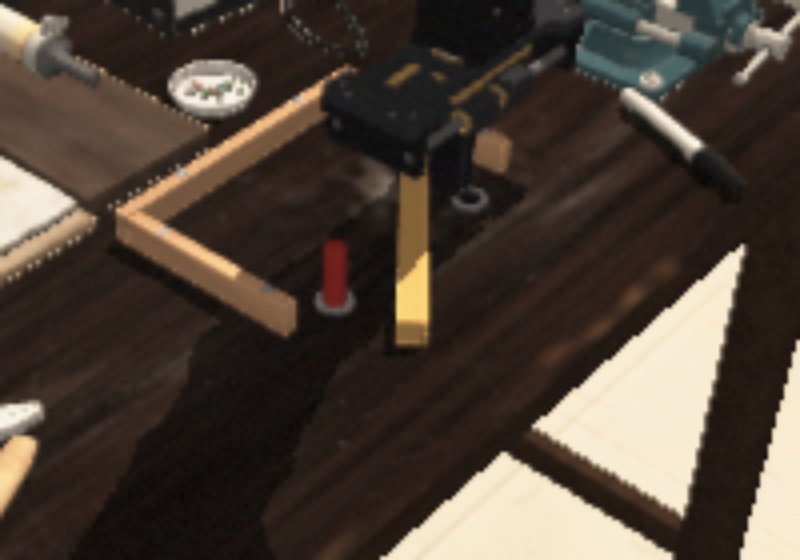

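Scene crop (4x): the bar's left end face has its top corners at crop (397,321) and (428,321). Its left edge runs up to (400,175), so the bar is well angled and its far end is under the gripper.

```bash
python3 -c "
from h import *
c=r.capture('scene')
q=[(190+x/4-.4,120+y/4-.4) for x,y in [(397,321),(428,321),(400,175),(428,180)]]
w=((px2w(c,q,.02)-O)@RB)*1000;print(w.round(1))
a,b=w[:2].mean(0),w[2:].mean(0);d=w[2]-w[0];d/=np.linalg.norm(d);print(a,d,'right',a+180*d)
q=[(190+336/4-.4,120+303/4-.4)];print(((px2w(c,q,0)-O)@RB)*1000)
"
```

```text
[[-191.9   80.9]
 [-206.    68.6]
 [ -99.   -38.8]
 [-117.   -46.6]]
[-198.97387253   74.75285942] [ 0.6133263  -0.78982963] right [-88.57513863 -67.41647467]
[[-138.06475737   74.32492806]]
```

```bash
python3 -m pendant '[[[-8,2,0],[0,0,0]],[[-16,5,0],[0,0,0]],[[-24,8,0],[0,0,0]],[[-30,10,0],[0,0,0]],[[-30,10,0],[0,0,0]],[[-15,5,0],[0,0,0]],[[0,0,0],[0,0,0]],[[10,0,-20],[0,0,0]],[[10,0,-60],[0,0,0]],[[10,0,-60],[0,0,0]]]' 0
python3 -c "
from h import *
where();shift(-245,105,136)"
```

```text
time_s: 4.2
tcp_pos: [0.4789, 0.0231, 0.1407]
ee_rot: [[-1.0, -0.029, 0.01], [-0.029, 1.0, 0.003], [-0.01, 0.003, -1.0]]
wrist_force: [0.4, -0.2, 1.1]
gripper_width: 0.008
gripper_force: 0.0
t 4.2 tcp bay [-132.8  -65.2] z 140.7 F [ 0.4 -0.2  1.1]
shift [112.  170.3   4. ] turnz 0.001
```

```bash
python3 -m pendant '[[[20,30,0],[0,0,0.12]],[[40,60,0],[0,0,0.25]],[[60,90,0],[0,0,0.38]],[[80,120,0],[0,0,0.5]],[[100,150,0],[0,0,0.62]],[[112,170,0],[0,0,0.75]],[[112,170,0],[0,0,0.78]],[[112,170,0],[0,0,0.78]]]' 0
python3 - <<'E'
from h import *
where();barbay()
c=r.capture('scene');cv2.imwrite('pics/s2.png',cv2.cvtColor(np.vstack([cv2.resize(c['frame'][130:230,190:390],None,fx=3,fy=3),cv2.resize(r.capture('top')['frame'][130:230,200:400],None,fx=3,fy=3)]),cv2.COLOR_RGB2BGR))
E
```

```text
time_s: 5.0
tcp_pos: [0.3711, 0.1781, 0.1348]
ee_rot: [[-0.739, 0.673, -0.021], [0.673, 0.739, 0.022], [0.03, 0.002, -1.0]]
wrist_force: [-0.7, -0.8, -0.1]
gripper_width: 0.005
gripper_force: 0.0
t 5.0 tcp bay [-236.2   92.9] z 134.8 F [-0.7 -0.8 -0.1]
right [-65.8 -49.6] left [-155.7   22.2] size [ 19.6 115.1]
```

View pics/s2.png

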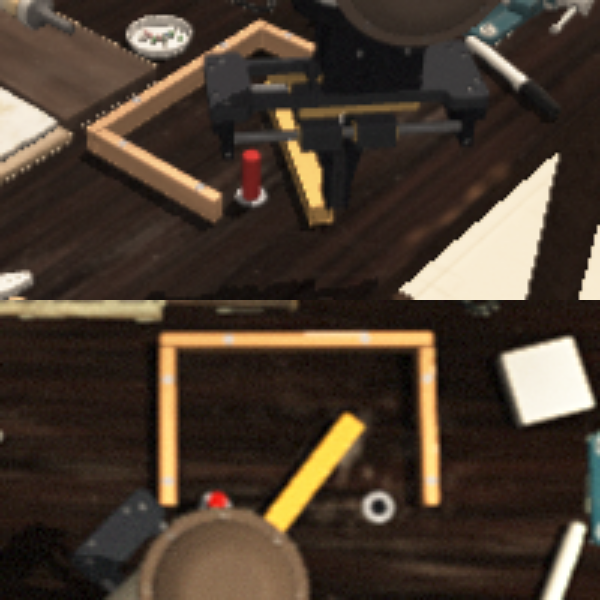

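The bar is at about 51° with its right end at (-66,-50), inside the mouth, and its left end near (-206,63). I'll line up with the axis and go down.

```bash
python3 -m pendant '[[[0,0,0],[0,0,-0.1]],[[0,0,0],[0,0,-0.1]],[[0,0,0],[0,0,-0.1]]]' 0
python3 -c "
from h import *
where();shift(-239,89,76)"
```

```text
time_s: 5.45
tcp_pos: [0.3708, 0.1777, 0.1348]
ee_rot: [[-0.802, 0.597, -0.022], [0.597, 0.802, 0.021], [0.03, 0.004, -1.0]]
wrist_force: [0.5, -0.3, 0.5]
gripper_width: 0.006
gripper_force: 0.0
t 5.45 tcp bay [-236.5   92.4] z 134.8 F [ 0.5 -0.3  0.5]
shift [-1.9 -4.5 58.8] turnz -0.668
```

```bash
python3 -m pendant '[[[0,-4,20],[0,-0.03,0]],[[0,-4,40],[0,-0.03,0]],[[0,-4,54],[0,-0.03,0]],[[0,-4,59],[0,-0.03,0]],[[0,-4,59],[0,-0.03,0]]]' 0
python3 -c "
from h import *
where();shift(-164,29,76)"
```

```text
time_s: 5.95
tcp_pos: [0.367, 0.176, 0.0755]
ee_rot: [[-0.803, 0.596, 0.002], [0.596, 0.803, 0.002], [0.0, 0.003, -1.0]]
wrist_force: [-0.6, -0.2, 0.4]
gripper_width: 0.009
gripper_force: 0.0
t 5.95 tcp bay [-240.4   90.8] z 75.5 F [-0.6 -0.2  0.4]
shift [-98.3  -1.4  -0.5] turnz -0.666
```

```bash
python3 -m pendant '[[[-14,0,0],[0,0,0]],[[-28,0,0],[0,0,0]],[[-36,0,0],[0,0,0]],[[-44,0,0],[0,0,0]],[[-52,0,0],[0,0,0]],[[-60,0,0],[0,0,0]],[[-68,0,0],[0,0,0]],[[-76,0,0],[0,0,0]],[[-82,0,0],[0,0,0]],[[-82,0,0],[0,0,0]]]' 0
python3 - <<'E'
from h import *
where();barbay()
E
```

```text
time_s: 6.95
tcp_pos: [0.4337, 0.1271, 0.0758]
ee_rot: [[-0.803, 0.596, 0.003], [0.596, 0.803, 0.004], [-0.0, 0.005, -1.0]]
wrist_force: [0.2, -0.3, 0.4]
gripper_width: 0.005
gripper_force: 0.0
t 6.95 tcp bay [-175.    40.1] z 75.8 F [ 0.2 -0.3  0.4]
right [-27.7 -79.8] left [-77.5 -42.1] size [18.8 62.5]
```

Right end is now (-28,-80) and left end about (-170,30). I'll push 14 mm further, retreat, lift, and go round to the near side of the left end.

```bash
python3 -m pendant '[[[-7,0,0],[0,0,0]],[[-14,0,0],[0,0,0]],[[-14,0,0],[0,0,0]],[[5,0,0],[0,0,0]],[[15,0,-20],[0,0,0]],[[15,0,-55],[0,0,0]],[[10,-40,-55],[0,0,0]],[[10,-70,-55],[0,0,0]],[[10,-70,-55],[0,0,0]],[[10,-70,-55],[0,0,0]]]' 0
python3 - <<'E'
from h import *
where();barbay();shift(-157,-21,76)
E
```

```text
time_s: 8.0
tcp_pos: [0.3834, 0.0768, 0.131]
ee_rot: [[-0.804, 0.595, 0.004], [0.595, 0.804, 0.004], [-0.001, 0.006, -1.0]]
wrist_force: [-0.4, -0.3, 0.8]
gripper_width: 0.004
gripper_force: 0.0
t 8.0 tcp bay [-226.8   -8.8] z 131.0 F [-0.4 -0.3  0.8]
right [-15.4 -90.7] left [-140.6    9. ] size [ 19.9 160. ]
shift [-62.3  32.3  55.2] turnz -0.665
```

```bash
python3 -m pendant '[[[-30,10,0],[0,0,0]],[[-60,28,0],[0,0,0]],[[-62,28,20],[0,0,0]],[[-62,28,40],[0,0,0]],[[-62,28,54],[0,0,0]],[[-62,28,54],[0,0,0]],[[-62,28,54],[0,0,0]]]' 0
python3 - <<'E'
from h import *
where();barbay()
E
```

```text
time_s: 8.75
tcp_pos: [0.4505, 0.0633, 0.0766]
ee_rot: [[-0.804, 0.594, 0.003], [0.594, 0.804, 0.003], [-0.0, 0.004, -1.0]]
wrist_force: [0.3, -0.0, -0.3]
gripper_width: 0.008
gripper_force: 0.0
t 8.75 tcp bay [-160.   -24.1] z 76.6 F [ 0.3 -0.  -0.3]
right [-15.6 -92. ] left [-80.  -27.3] size [18.6 91.3]
```

```bash
python3 -m pendant '[[[0,10,0],[0,0,0]],[[0,18,0],[0,0,0]],[[0,26,0],[0,0,0]],[[-2,33,0],[0,0,0]],[[-5,40,0],[0,0,0]],[[-10,47,0],[0,0,0]],[[-16,52,0],[0,0,0]],[[-22,57,0],[0,0,0]],[[-22,57,0],[0,0,0]]]' 0
python3 - <<'E'
from h import *
where();barbay()
c=r.capture('scene');cv2.imwrite('pics/s3.png',cv2.cvtColor(np.vstack([cv2.resize(c['frame'][130:230,190:390],None,fx=3,fy=3),cv2.resize(r.capture('top')['frame'][130:230,200:400],None,fx=3,fy=3)]),cv2.COLOR_RGB2BGR))
E
```

```text
time_s: 9.7
tcp_pos: [0.503, 0.0957, 0.077]
ee_rot: [[-0.804, 0.595, 0.004], [0.595, 0.804, 0.004], [-0.001, 0.006, -1.0]]
wrist_force: [-0.1, 0.6, 1.2]
gripper_width: 0.008
gripper_force: 0.0
t 9.7 tcp bay [-106.7    6.8] z 77.0 F [-0.1  0.6  1.2]
right [ -62.7 -114.2] left [ -73.5 -113.9] size [ 2.6 10.8]
```

View pics/s3.png

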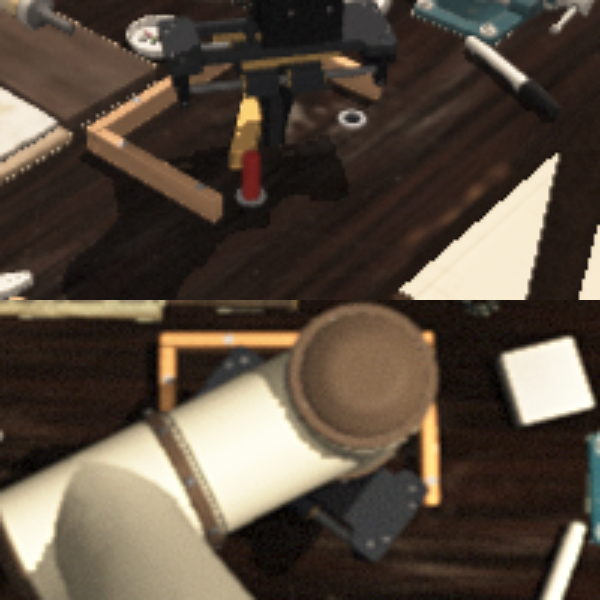

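The bar's left end shows at scene crop (232..252,148), now beside and behind the post. Compute where that is.

```bash
python3 - <<'E'
from h import *
c=r.capture('scene')
q=[(190+x/3-.4,130+y/3-.4) for x,y in [(233,149),(254,149),(241,100)]]
print((((px2w(c,q,.02)-O)@RB)*1000).round(1))
E
```

```text
[[ -99.2   54.1]
 [-112.9   42.3]
 [ -57.    -5.3]]
```

```bash
python3 -m pendant '[[[0,-12,0],[0,0,0]],[[6,-25,0],[0,0,-0.13]],[[6,-30,0],[0,0,-0.26]],[[6,-30,0],[0,0,-0.4]],[[6,-30,0],[0,0,-0.53]],[[6,-30,0],[0,0,-0.665]],[[6,-30,0],[0,0,-0.665]],[[6,-30,0],[0,0,-0.665]]]' 0
python3 - <<'E'
from h import *
where();shift(-132,27,76)
E
```

```text
time_s: 10.7
tcp_pos: [0.4782, 0.0746, 0.0769]
ee_rot: [[-1.0, -0.025, 0.002], [-0.025, 1.0, 0.004], [-0.002, 0.004, -1.0]]
wrist_force: [0.2, 0.4, 0.2]
gripper_width: 0.003
gripper_force: 0.0
t 10.7 tcp bay [-132.   -13.7] z 76.9 F [0.2 0.4 0.2]
shift [ 0.1 40.7  1. ] turnz -0.003
```

```bash
python3 -m pendant '[[[6,20,0],[0,0,0]],[[6,40,0],[0,0,0]],[[-4,40,0],[0,0,0]],[[-14,40,0],[0,0,0]],[[-23,41,0],[0,0,0]],[[-32,42,0],[0,0,0]],[[-41,43,0],[0,0,0]],[[-50,44,0],[0,0,0]],[[-58,45,0],[0,0,0]],[[-58,45,0],[0,0,0]]]' 0
python3 - <<'E'
from h import *
where()
E
```

```text
time_s: 11.7
tcp_pos: [0.537, 0.1219, 0.0772]
ee_rot: [[-1.0, -0.028, 0.004], [-0.028, 1.0, 0.004], [-0.004, 0.004, -1.0]]
wrist_force: [0.1, 0.4, 0.3]
gripper_width: 0.007
gripper_force: 0.0
t 11.7 tcp bay [-72.  32.] z 77.2 F [0.1 0.4 0.3]
```

```bash
python3 -m pendant '[[[-6,1,0],[0,0,0]],[[-12,3,0],[0,0,0]],[[-18,5,0],[0,0,0]],[[-24,7,0],[0,0,0]],[[-30,9,0],[0,0,0]],[[-33,10,0],[0,0,0]],[[-20,10,0],[0,0,0]],[[20,10,0],[0,0,0]],[[65,10,-40],[0,0,0]],[[110,10,-80],[0,0,0]]]' 0
python3 -m pendant '[[[50,0,0],[0,0,0]],[[80,0,0],[0,0,0]],[[80,0,0],[0,0,0]]]' 0
python3 - <<'E'
from h import *
where();barbay()
c=r.capture('scene');cv2.imwrite('pics/s4.png',cv2.cvtColor(np.vstack([cv2.resize(c['frame'][130:230,190:390],None,fx=3,fy=3),cv2.resize(r.capture('top')['frame'][130:230,200:400],None,fx=3,fy=3)]),cv2.COLOR_RGB2BGR))
E
```

```text
time_s: 12.7
tcp_pos: [0.4391, 0.1284, 0.1432]
ee_rot: [[-1.0, -0.028, 0.001], [-0.028, 1.0, 0.002], [-0.001, 0.002, -1.0]]
wrist_force: [0.5, 1.3, 0.9]
gripper_width: 0.002
gripper_force: 0.0
time_s: 13.0
tcp_pos: [0.357, 0.1252, 0.1436]
ee_rot: [[-1.0, -0.03, 0.002], [-0.03, 1.0, 0.004], [-0.002, 0.004, -1.0]]
wrist_force: [0.4, 0.1, -0.8]
gripper_width: 0.004
gripper_force: 0.0
t 13.0 tcp bay [-251.8   40.4] z 143.6 F [ 0.4  0.1 -0.8]
right [ -21.4 -101.1] left [-18.3  78.6] size [ 18.6 179.7]
```

View pics/s4.png

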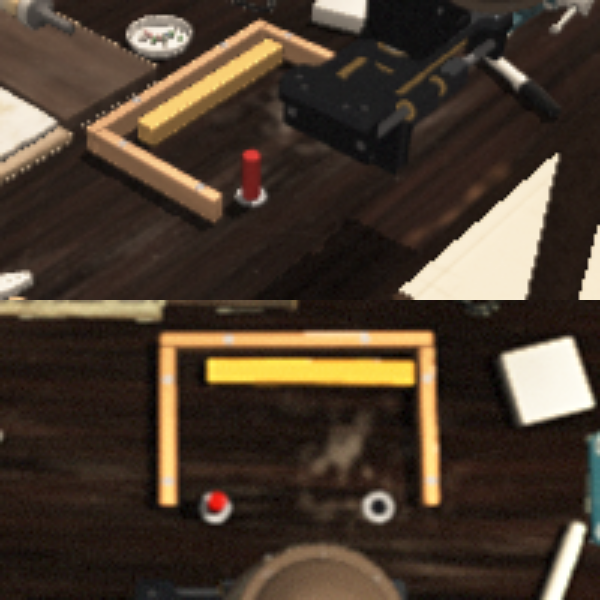

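The bar is inside and nearly parallel to the wall, with end centres about 21 and 18 mm from it. It needs a final push, starting on the right half.

```bash
python3 -m pendant '[[[-45,-20,0],[0,0,0]],[[-90,-40,0],[0,0,0]],[[-135,-60,0],[0,0,0]],[[-178,-85,10],[0,0,0]],[[-178,-90,45],[0,0,0]],[[-178,-90,64],[0,0,0]],[[-178,-90,67],[0,0,0]],[[-178,-90,67],[0,0,0]]]' 0
python3 - <<'E'
from h import *
where()
E
```

```text
time_s: 13.95
tcp_pos: [0.5417, 0.0414, 0.0755]
ee_rot: [[-1.0, -0.027, 0.002], [-0.027, 1.0, 0.003], [-0.002, 0.003, -1.0]]
wrist_force: [-0.2, 0.3, 0.6]
gripper_width: 0.004
gripper_force: 0.0
t 13.95 tcp bay [-69.5 -48.6] z 75.5 F [-0.2  0.3  0.6]
```

```bash
python3 -m pendant '[[[-12,0,0],[0,0,0]],[[-22,0,0],[0,0,0]],[[-28,0,0],[0,0,0]],[[-31,0,0],[0,0,0]],[[-34,0,0],[0,0,0]],[[-36,0,0],[0,0,0]],[[-36,0,0],[0,0,0]]]' 0
python3 - <<'E'
from h import *
where()
E
```

```text
time_s: 14.65
tcp_pos: [0.5768, 0.0426, 0.0764]
ee_rot: [[-1.0, -0.028, 0.002], [-0.028, 1.0, 0.003], [-0.002, 0.003, -1.0]]
wrist_force: [-1.2, -0.6, -0.0]
gripper_width: 0.002
gripper_force: 0.7
t 14.65 tcp bay [-34.4 -48.4] z 76.4 F [-1.2 -0.6 -0. ]
```

Advance 4 mm more in 1 mm rows, then back off, shift to the left half, and do the same there.

```bash
python3 -m pendant '[[[-1,0,0],[0,0,0]],[[-2,0,0],[0,0,0]],[[-3,0,0],[0,0,0]],[[-4,0,0],[0,0,0]]]' 0 | grep -E 'force|tcp'
python3 -m pendant '[[[10,0,0],[0,0,0]],[[15,30,0],[0,0,0]],[[15,70,0],[0,0,0]],[[15,90,0],[0,0,0]],[[9,90,0],[0,0,0]],[[4,90,0],[0,0,0]],[[2,90,0],[0,0,0]],[[1,90,0],[0,0,0]],[[0,90,0],[0,0,0]]]' 0 | grep -E 'force|tcp'
python3 -m pendant '[[[15,0,0],[0,0,0]],[[50,0,-20],[0,0,0]],[[95,0,-60],[0,0,0]],[[140,0,-80],[0,0,0]],[[185,0,-80],[0,0,0]],[[220,0,-80],[0,0,0]],[[220,0,-80],[0,0,0]]]' 0 | grep -E 'force|tcp'
python3 - <<'E'
from h import *
where();barbay();barbay('p9')
E
```

```text
tcp_pos: [0.5801, 0.0427, 0.0763]
wrist_force: [-5.1, 0.7, 3.3]
gripper_force: 2.4
tcp_pos: [0.5782, 0.1318, 0.0765]
wrist_force: [-1.6, 0.0, -0.1]
gripper_force: 0.4
tcp_pos: [0.3539, 0.1239, 0.1562]
wrist_force: [0.8, 0.9, -0.9]
gripper_force: 0.0
t 16.65 tcp bay [-254.9   39.2] z 156.2 F [ 0.8  0.9 -0.9]
right [  -8.5 -101.7] left [-12.4  73.4] size [ 18.6 175.1]
right [  -8.1 -101.7] left [-12.   73.4] size [ 17.8 175.1]
```

Both ends are within about 12 mm of the wall's face (limit 22), and the arm is clear, so I'm handing it in.

```bash
python3 -c "
from station import r
print(r.finish_job())"
```

```text
the job is handed in; nothing more can be done
None
```

The bar lies along the bay's back wall, end centres measured about 8 and 12 mm from its face (limit 22 mm), tools not touched as far as I saw; I handed it in at about 17 s, and no verdict came back.

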